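# Unlock and start the black-ink shaker

## Robot

A 6-joint arm with a two-finger parallel gripper is mounted at the origin on the work surface. World frame = base frame: x ahead of the robot, y to its left, z up, the work surface at z = 0. Lengths are in m, angles in rad, forces in N, time in s.
With the tool pointing down it reaches from about 0.375 to 0.925 m from the base axis. Payload 5.7 kg.
Tool frame: the origin (TCP) lies midway between the tips of the shut fingers; the grasp point (between the pads) lies 19 mm behind it; y points along the fingers, x is the direction in which the jaws open and shut, and the axes are right-handed (so a half turn about y gives the same grasp; the last joint's range is limited). The gripper opens to 88 mm and grips with 3 to 60 N. Pads are 20 mm wide; open, the fingers measure 115 mm over their backs; the gripper's body (75 mm by 178 mm) begins 61 mm behind the grasp point.
Start: joints at [1.09, 0.359, 1.51, -0, 1.272, -0.115], TCP at [0.215, 0.56, 0.223] pointing down, gripper open.
Joint ranges: [-2.97, 2.97], [-1.01, 2.36], [0.21, 2.38], [-0.96, 4.11], [0.2, 2.71], [-2.98, 2.98]. Speed limits (rad/s): [2.39, 2.39, 3.14, 3.14, 3.14, 3.14].

## Interface

Orientations are given as [roll, pitch, yaw] about the fixed x, y, z axes, in that order (R = Rz(yaw) Ry(pitch) Rx(roll)).
In Python, from station import move_to, servo_line, set_joints, ungrasp, grasp, pause, inverse_kinematics, get_state, camera, camera_info, PlanningError, hand_in, outline_of, place_of gives the robot as it stands. Calls block until the motion is done:
- move_to(position, orientation): joint-space move of the TCP to a pose.
- servo_line(position, frame=None, rate=0.15, guard=None): straight line of the TCP; frame=None keeps the orientation; rate is the mean speed in m/s. With guard (N) it stops when the force on the tool has changed by that much, and returns True; else False.
- set_joints(angles): joint-space move.
- ungrasp() and grasp(): open the fingers fully, or close them until they stop; the grip force is fixed at half the most.
- pause(seconds).
- inverse_kinematics(position, orientation): joint angles nearest the present ones, or None.
- get_state(): the state.
- camera(name): name is "scene" or "top" or "wrist"; returns the picture (480x640x3 uint8, red, green, blue); there is no depth.
- camera_info(name): a dict with "fx", "fy", "cx", "cy" (pixels), "origin" and "rotation" of the camera in the world. Camera axes: x right, y down, z forward; pixel columns grow to the right and rows downward; lengths in m; the calibration is good to about 2 mm. The wrist camera is an equidistant fisheye: a pixel r from the principal point sees the ray r / f radians off the axis. A picture is of the moment at which its call begins: read the wrist's pose just before it. camera_info takes no time and is no camera call; for the wrist camera it gives the pose at the moment of the call.
A pose or a line that the arm cannot do raises PlanningError and nothing moves.
- hand_in(): hands the job in, once; it reports no verdict.
Trained networks look in the newest picture that a camera, given by its name, has taken for a name from the list of things; names that differ only in an ending like _2 or _b are one class to them, and where a whole thing is asked for, a point or a joint stands for the part that bears it (a point fixed in the world has none). Each returns a list of dicts, best first, with "score" (0 to 1); they miss things now and then, are a little off and sometimes report something else, mostly with a low value. They report only what shows in the picture. A call takes as long as a camera call.
- outline_of(camera, name): "mask" (480x640 bool, what is visible of it) and "extent" ([centre column, centre row, width, height] in pixels, round what is visible of it).
- place_of(camera, name): "position" ([column, row] in pixels: a listed point, or the origin of a listed thing).
The state is a dict: "time_s": time; "q": joint angles; "qd": joint speeds; "joint_efforts": joint torques, N m; "ee_pos": TCP position; "tcp_rot": TCP orientation; "contact_force": force on the tool from outside, world axes, zero at the start; "ft_torque": the same for the moment, N m; "finger_gap": opening from 0.0 (shut) to 1.0 (fully open).
Only numpy, scipy, OpenCV 4.12 (cv2) and the standard library are available. Lean on these libraries where they do the work, as an engineer would, in place of code of your own. Each camera call takes 0.05 s, during which the arm holds its last target. There are 200 camera calls.

## Task

Two bottle shakers stand on the tattoo stall's table; start the one that holds the bottle of black ink: slide its orange child-lock tab fully aside, then press the green button that the tab was covering all the way down and let it come up again. Leave the tab open, and do not touch the shaker with the tan ink.

Things in the scene. Friction and masses are not known exactly. Their poses are not given: they have to be found in the camera images.
- shaker_black: Shaker to start: fixed white box 150 (x) x 170 (y) mm, deck 55 mm high, a BLACK ink bottle (32 mm thick) clamped lying along y at x=+45 mm, clamp tops 96 mm high. Origin: centre of its underside, on the table; z up; -x side, with button and lock tab, roughly faces the robot. Button and tab offsets below are in this frame, heights above the table.
- shaker_black_tab (a joint): Its orange lock tab: 0 m shut, 0.055 fully aside, sliding to shaker's +y; starts 0 to 0.006. About 2 N friction, stays put. Plate 60 (x) x 44 (y) mm, top 70 mm high, covers the button. On it an upright grip fin 12 mm thick in y, 36 mm long in x, 70 to 98 mm high; shut, fin centre is at x=-35, y=-23 mm and moves with the tab. Deck around it is clear.
- shaker_black_button (a joint): Its round green push button under the tab: 0 m up, 0.006 fully down. 32 mm across, axis at x=-35, y=-35 mm, top 64.5 mm high when up, in a 45 mm wide channel between two rails along y whose tops are 66 mm high. Sprung: starts at 1.5 N, about 5 N holds it fully down, rises when let go.
- shaker_tan: Bystander shaker, alike in every part and frame but holding a TAN (light brown) ink bottle. Not to be touched.

How it is judged:
By the outcome, as a careful person would: the job done as asked, in the order asked, and still so for the second after the job is handed in, with the robot touching nothing.
It also fails if it takes over 35 s, if anything falls off the work surface, if the arm or the gripper's body presses on something with over 40 N, if the wrist force passes 120 N, or if a joint passes its speed limit or range.

## Working session

There is one attempt and no reset: what is moved stays moved. The work goes in short steps, each a Python script; the robot and the scene stay as the last script left them, time stands still between calls to the robot, and variables do not carry over. Pictures are saved under pics/ and viewed, about 8 in all and at most 12, crops included, and the job is handed in when it is done.

```bash
mkdir -p pics; cat > h.py <<'E'
from station import *
import numpy as np, cv2
def save(n,im): cv2.imwrite(f'pics/{n}.png',im[:,:,::-1])
def px2w(cam,uv,z,info=None):
    i=info or camera_info(cam)
    d=np.array([(uv[0]-i['cx'])/i['fx'],(uv[1]-i['cy'])/i['fy'],1.])
    if cam=='wrist':
        r=np.hypot(d[0],d[1]); d=np.array([d[0]/r*np.sin(r),d[1]/r*np.sin(r),np.cos(r)])
    d=np.array(i['rotation'])@d; o=np.array(i['origin'])
    return o+d*(z-o[2])/d[2]
E
python3 - <<'E'
from h import *
for c in ['top','scene']:
    im=camera(c); save(c,im)
    print(c,camera_info(c)['origin'])
    for n,z in [('shaker_black',0),('shaker_tan',0),('shaker_black_tab',.07),('shaker_black_button',.0645)]:
        for p in place_of(c,n)[:2]: print(n,'place',round(p['score'],2),np.round(p['position']),np.round(px2w(c,p['position'],z),3))
        for p in outline_of(c,n)[:2]: print(n,'outl',round(p['score'],2),np.round(p['extent']),np.round(px2w(c,p['extent'][:2],z),3))
print(get_state()['time_s'],get_state()['tcp_rot'])
E
```

```text
top [ 0.4393258  -0.03324224  0.94979969]Traceback (most recent call last):
  File "<stdin>", line 6, in <module>
  File "h.py", line 10, in px2w
    return o+d*(z-o[2])/d[2]
                        ~^^^
IndexError: invalid index to scalar variable.
```

View pics/top.png

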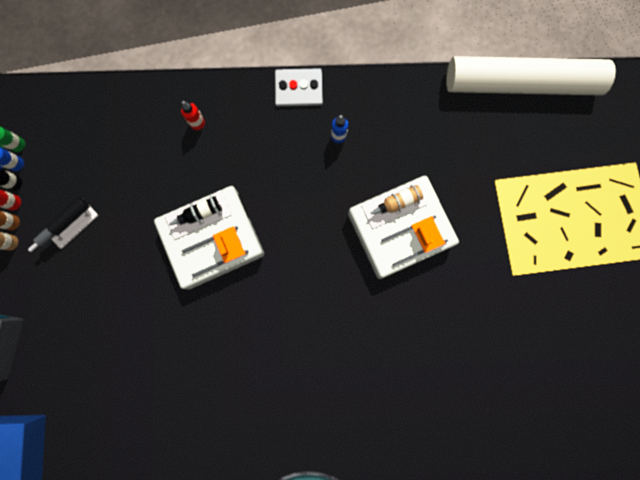

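The top picture shows the black-ink shaker around (209,237) with its tab near (230,245), and the tan one around (403,227). The camera rotation isn't a matrix, so I'll check its format.

```bash
sed -i "s/d=np.array(i\['rotation'\])@d/d=Rot.from_euler('xyz',i['rotation']).apply(d)/; 2a from scipy.spatial.transform import Rotation as Rot" h.py
python3 - <<'E'
from h import *
for c in ['top','scene']:
    im=camera(c); save(c+'2',im)
    for n,z in [('shaker_black',0),('shaker_tan',0),('shaker_black_tab',.07),('shaker_black_button',.0645)]:
        for p in place_of(c,n)[:2]: print(c,n,'place',round(p['score'],2),np.round(p['position']),np.round(px2w(c,p['position'],z),3))
        for p in outline_of(c,n)[:2]: 
            r=cv2.minAreaRect(np.argwhere(p['mask'])[:,::-1].astype(np.float32)); print(c,n,'outl',round(p['score'],2),np.round(r[0]),np.round(r[1]),r[2])
# deck corners from top view of white deck
im=cv2.imread('pics/top.png')[165:300,140:275]
big=cv2.resize(im,None,fx=5,fy=5,interpolation=cv2.INTER_CUBIC); cv2.imwrite('pics/crop.png',big[:600])
E
```

```text
top shaker_black place 0.77 [213. 241.] [0.571 0.182 0.   ]
top shaker_black outl 0.92 [209. 238.] [79. 90.] 66.64443969726562
top shaker_tan place 0.6 [398. 226.] [ 0.591 -0.199  0.   ]
top shaker_tan outl 0.94 [402. 226.] [78. 90.] 65.224853515625Traceback (most recent call last):
  File "<stdin>", line 5, in <module>
ValueError: it knows: shaker_black, shaker_tan
```

```bash
python3 - <<'E'
from h import *
# rough pose from top mask: move wrist camera above tab
psi=0.4
i=camera_info('top')
t=px2w('top',(230,245),.075,i); print('tab',t)
i=camera_info('wrist');s=get_state()
off=Rot.from_euler('xyz',s['tcp_rot']).inv().apply(np.array(i['origin'])-s['ee_pos']);print('camoff',off)
o=[-np.pi/2,0,psi]
best=None
for yw in (psi,psi+np.pi,psi-np.pi):
    c=Rot.from_euler('xyz',[-np.pi/2,0,yw+np.pi/2])
o=[-np.pi/2,0,psi+np.pi/2]
p=np.array([t[0]-.0,t[1],.26])
for oo in (o,[-np.pi/2,0,psi-np.pi/2]): print(oo,inverse_kinematics(p,oo))
grasp_ok=move_to(p,o)
im=camera('wrist');inf=camera_info('wrist');save('w1',im)
s=get_state();print(s['time_s'],s['ee_pos'],s['tcp_rot'],inf)
import pickle;pickle.dump(inf,open('w1.pkl','wb'))
for p in place_of('wrist','shaker_black')[:2]: print(p['score'],p['position'],px2w('wrist',p['position'],0,inf))
E
```

```text
tab [0.55256479 0.13307303 0.075     ]
camoff [-1.00345874e-04 -1.61035402e-01  6.82901213e-02]
[-1.5707963267948966, 0, 1.9707963267948965] [ 1.14803391e-01  2.81483405e-01  1.52970291e+00 -4.44089210e-16
  1.33040634e+00 -1.85599294e+00]
[-1.5707963267948966, 0, -1.1707963267948966] [0.11480339 0.2814834  1.52970291 0.         1.33040634 1.28559972]
2.3667 [0.55229909 0.13381732 0.25994586] [-1.57070660e+00 -2.56522952e-04  1.97157776e+00] {'fx': 371.64829954431775, 'fy': 371.64829954431775, 'cx': 316.5287055647479, 'cy': 240.09819171674394, 'origin': array([0.48944149, 0.10718029, 0.420988  ]), 'rotation': array([ 2.88884854e+00, -5.49931547e-04,  1.97239871e+00])}
0.65 [347.0, 236.2] [ 5.71168644e-01  1.80855928e-01 -5.55111512e-17]
```

View pics/w1.png

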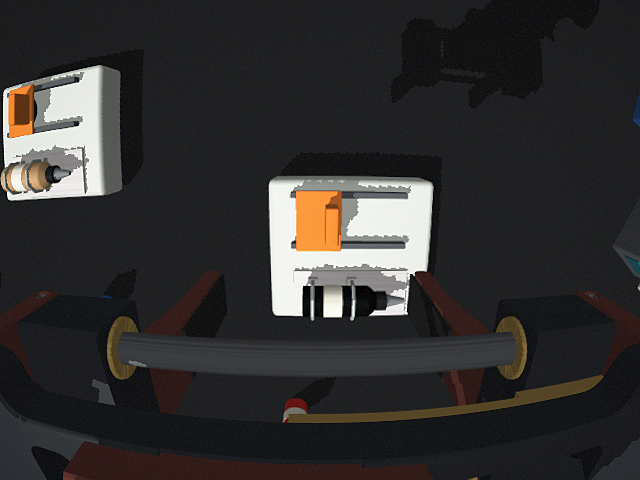

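The wrist picture shows the black-ink shaker at columns 270-432, rows 178-318. The orange plate is at (296-342, 190-250), the fin at about (332,224), and the rails are along rows 195 and 244. Next I convert these to positions.

```bash
python3 - <<'E'
from h import *
import pickle;inf=pickle.load(open('w1.pkl','rb'))
W=lambda u,v,z: px2w('wrist',(u,v),z,inf)[:2]
im=cv2.imread('pics/w1.png');hsv=cv2.cvtColor(im,cv2.COLOR_BGR2HSV)
m=cv2.inRange(hsv,(5,180,120),(22,255,255));m[:,:200]=0;m[:170]=0;m[260:]=0;m[:,360:]=0
ys,xs=np.nonzero(m);print('orange',xs.min(),xs.max(),ys.min(),ys.max())
ul,dl=W(xs.min(),ys.min(),.07),W(xs.min(),ys.max()+1,.07)
u,d=W(320,ys.min(),.07),W(320,ys.max()+1,.07)
print('plate x-length',np.linalg.norm(u-d),'xdir',np.arctan2(*(d-u)[::-1]))
a,b=W(292,195,.066),W(407,195,.066);print('rail dir yaw',np.arctan2(*(b-a)[::-1])-np.pi/2,np.linalg.norm(b-a))
a,b=W(292,244,.066),W(407,244,.066);print('rail2',np.arctan2(*(b-a)[::-1])-np.pi/2)
mid=lambda uu:(W(uu,ys.min(),.07)+W(uu,ys.max()+1,.07))/2
print('plate mid -y edge',mid(xs.min()),'right edge',mid(342))
w=(hsv[:,:,1]<50)&(hsv[:,:,2]>120)
print('deck row 260 cols',[c for c in np.nonzero(w[262])[0] if 200<c<460][::300], )
r=[c for c in np.nonzero(w[262])[0] if 200<c<460];print(r[0],r[-1]); 
v=[c for c in np.nonzero(w[:,285])[0] if 150<c<340];print('col285',v[0],v[-1])
v=[c for c in np.nonzero(w[:,420])[0] if 150<c<340];print('col420',v[0],v[-1])
print('deck L,R mid z55',W(r[0],262,.055),W(r[-1]+1,262,.055), 'edge -x',W(285,v[0],.055))
psi=.4
import itertools
o,=[W(347,236.2,0)]
R=lambda p:np.array([[np.cos(psi),-np.sin(psi)],[np.sin(psi),np.cos(psi)]])@p
print('pred plate mid for net origin',o+R(np.array([-.035,-.035])))
cv2.imwrite('pics/c1.png',cv2.resize(im[170:325,260:440],None,fx=3.8,fy=3.8,interpolation=cv2.INTER_CUBIC))
E
```

```text
orange 296 341 191 250
plate x-length 0.059172339629237826 xdir 0.4036305178096681
rail dir yaw 0.408834992747902 0.1122925096967899
rail2 0.4008048191297813
plate mid -y edge [0.56349912 0.11727852] right edge [0.54610488 0.15822446]
deck row 260 cols [np.int64(271)]
271 427
col285 179 315
col420 181 270
deck L,R mid z55 [0.61649148 0.10994982] [0.55210451 0.2632252 ] edge -x [0.53306535 0.09210947]
pred plate mid for net origin [0.55256115 0.13498915]
```

View pics/c1.png

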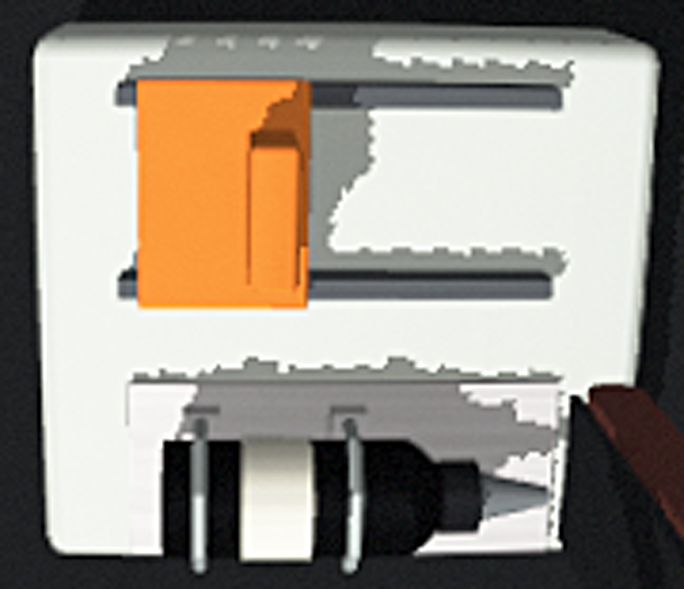

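```bash
python3 - <<'E'
from h import *
psi=.404; yd=np.array([-np.sin(psi),np.cos(psi),0]); o=[-np.pi/2,0,psi+np.pi/2]
pc=np.array([.5548,.1378,0]); Z=lambda z:np.array([0,0,z])
grasp()
st=pc-.0195*yd
move_to(st+Z(.13),o)
print('down',servo_line(st+Z(.079),rate=.08,guard=8),get_state()['ee_pos'],get_state()['finger_gap'])
print('push',servo_line(st+.085*yd+Z(.079),rate=.04,guard=14))
s=get_state();print('travel',(s['ee_pos']-st)@yd,s['ee_pos'],s['contact_force'],s['time_s'])
servo_line(s['ee_pos']-.012*yd)
p=get_state()['ee_pos'];servo_line([p[0],p[1],.16])
move_to(pc+Z(.23),o)
im=camera('wrist');inf=camera_info('wrist')
import pickle;pickle.dump(inf,open('w2.pkl','wb'))
cv2.imwrite('pics/w2raw.png',im[:,:,::-1])
cv2.imwrite('pics/w2.png',cv2.resize(im[130:330,230:470,::-1],None,fx=3,fy=3,interpolation=cv2.INTER_CUBIC))
hsv=cv2.cvtColor(im,cv2.COLOR_RGB2HSV);m=cv2.inRange(hsv,(40,100,50),(85,255,255));m[:,:200]=0;m[:,480:]=0
k,l,stt,c=cv2.connectedComponentsWithStats(m)
for j in range(1,k):
    if stt[j,4]>60: print(stt[j],c[j],px2w('wrist',c[j],.0645,inf))
print(get_state()['time_s'])
E
```

```text
down False [0.56279638 0.11992076 0.07927441] 0.008081257508777532
push True
travel 0.06948713765661209 [0.53548278 0.1839052  0.07892808] [ 2.10524875 -3.30940648  2.62485279] 6.7083
[298 204  35  37 987] [314.87639311 222.27051672] [0.55313446 0.13618132 0.0645    ]
8.1167
```

View pics/w2.png

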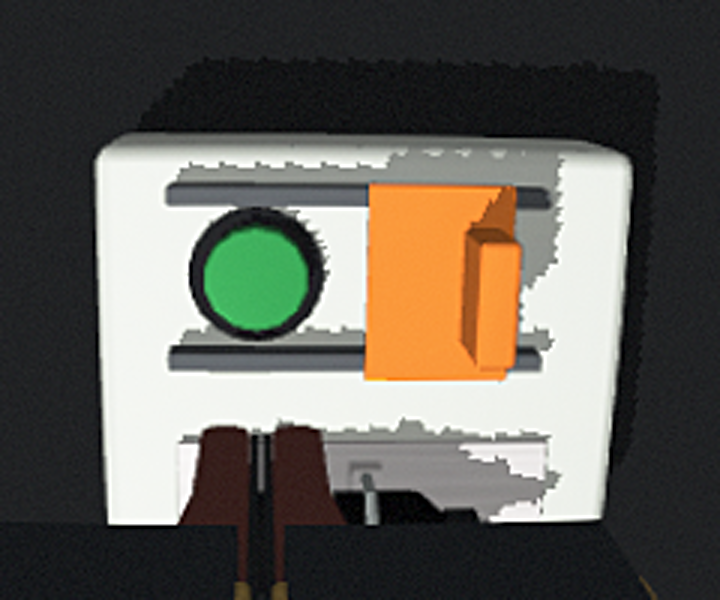

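The tab is open and the green button shows in full, centred near raw pixel (315,222). I'll check that the tab has travelled fully, then press the button.

```bash
python3 - <<'E'
from h import *
import pickle,sys;inf=pickle.load(open('w2.pkl','rb'))
psi=.404; yd=np.array([-np.sin(psi),np.cos(psi),0]); o=[-np.pi/2,0,psi+np.pi/2]
b=np.array([.5533,.1364,0])
im=cv2.imread('pics/w2raw.png');hsv=cv2.cvtColor(im,cv2.COLOR_BGR2HSV)
m=cv2.inRange(hsv,(5,180,120),(22,255,255));m[:,:340]=0;xs=np.nonzero(m[200:220])[1];print(xs.min(),xs.max())
for r in (200,224,248): 
    c=np.nonzero(m[r])[0].min(); print('tab shift',(px2w('wrist',(c,r),.07,inf)-b)@yd+.022)
Z=lambda z:np.array([0,0,z])
move_to(b+Z(.11),o)
z0=get_state()['contact_force'][2]
print(servo_line(b+Z(.0565),rate=.03,guard=14))
s=get_state();print(s['ee_pos'],s['contact_force'][2]-z0)
pause(.3);s=get_state();print(s['ee_pos'],s['contact_force'][2]-z0)
E
```

```text
353 402
tab shift 0.05594694274836536
tab shift 0.055493904123090916
tab shift 0.05511820887565946
True
[0.55322617 0.13639083 0.05886854] 5.548575367870692
[0.55322687 0.13641323 0.05884458] 7.677605662279773
```

Tab travel is about 55 mm. The button is about 5.7 mm down at 7.7 N, so I'll press a bit harder to be sure of the bottom, then lift.

```bash
python3 - <<'E'
from h import *
p=get_state()['ee_pos']
print(servo_line([p[0],p[1],.0565],rate=.01,guard=18));pause(.2)
s=get_state();print(s['ee_pos'],s['contact_force'])
servo_line([p[0],p[1],.12],rate=.1)
q=get_state()['q'];move_to([.48,.10,.23],[-np.pi/2,0,.404+np.pi/2])
im=camera('wrist');cv2.imwrite('pics/w3.png',im[:,:,::-1]);s=get_state();print(s['time_s'],s['contact_force'])
E
```

```text
True
[0.55321407 0.13638005 0.05880223] [-1.84797069 -0.7910304   8.35341638]
12.4083 [-0.40874256 -0.08190059 -1.18608945]
```

View pics/w3.png

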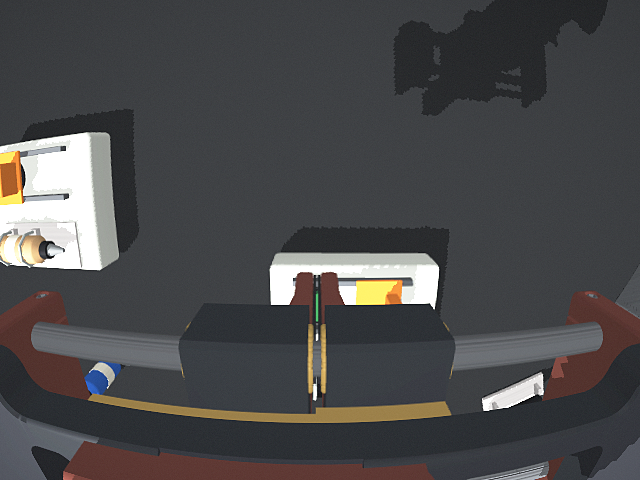

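The wrist picture shows the tab still open at (357-402, 280-305) and the gripper clear of it. Under the higher force the tool moved down less than 0.1 mm, so the button had reached its hard stop.

```bash
python3 -c "
from station import *
hand_in()"
```

```text
the job is handed in; nothing more can be done
```

I opened the lock tab on the black-ink shaker, pressed its green button fully down and lifted off. The job is handed in, with about 12.4 s used of the 35 s. I did not go near the tan-ink shaker.

- **Tab:** I pushed the grip fin with shut fingers until it hit its end stop. The wrist picture puts its travel at 55 to 56 mm, against 55 mm for fully aside. The last picture, after the press, shows it still open.
- **Button:** The tool stopped at 58.8 mm high, about 5.7 mm below the button's rest height; full travel is 6 mm. A second push (guard set at 18 N) moved it less than 0.1 mm further, so I take that as the hard stop. The 0.3 mm left over is within the 2 mm calibration.
- **Not checked:** The gripper hid most of the button in the last picture, so I did not see it come back up. The tool was well clear, so the spring should have raised it.

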